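# Sort the espresso station's tools and cups into their trays

### The arm

A 6-joint arm with a two-finger parallel gripper is mounted at the origin on the work surface. World frame = base frame: x ahead of the robot, y to its left, z up, the work surface at z = 0. Lengths are in m, angles in rad, forces in N, time in s.
With the tool pointing down it reaches from about 0.225 to 0.875 m from the base axis. Payload 3.4 kg.
Tool frame: the origin (TCP) lies midway between the tips of the shut fingers; the grasp point (between the pads) lies 19 mm behind it; x points along the fingers, y is the direction in which the jaws open and shut, and the axes are right-handed (so a half turn about x gives the same grasp; the last joint's range is limited). The gripper opens to 85 mm and grips with 20 to 120 N. Pads are 22 mm wide; open, the fingers measure 114 mm over their backs; the gripper's body (76 mm by 85 mm) begins 54 mm behind the grasp point. The pads swing forward as they close: fully open they stand 13 mm farther back than shut.
Start: joints at [1.025, 0.276, 1.505, -0, 1.361, -0.121], TCP at [0.237, 0.524, 0.231] pointing down, gripper open.
Joint ranges: [-2.89, 2.89], [-0.75, 2.08], [0.22, 2.7], [-1.18, 4.32], [0.11, 2.71], [-2.7, 2.7]. Speed limits (rad/s): [2.57, 2.57, 3.14, 3.14, 3.14, 3.14].

### API

Orientations are given as a unit quaternion [w, x, y, z].
In Python, from rig import manip, get_image, get_calibration, ticket gives the robot as it stands. The module is installed in compiled form; this text tells all that it offers.
- The arm moves only by the tool arm_command, never from a script. Its argument "series" is text: rows parted by semicolons, each of 7 numbers parted by spaces: the shift along the tool's x, y, z in units of 0.1 m (1.0 is 0.1 m), then the turn, a rotation vector about the tool's x, y, z in units of pi rad (1.0 is pi rad), then the opening, from -1 (shut) to 1 (fully open), so that 0 is half open. In form: tx ty tz rx ry rz claw; .... A call has 1 to 12 rows; each row shifts and turns the commanded pose from where the row before left it, along the tool's axes as they then stand; what a row does not reach is not made up. A row lasts 1/12 s, in which the tool goes at most 41.7 mm and 7.16 degrees, less where a joint would pass 70% of its speed; a pose out of reach is approached as far as the arm can. A call with a number of a shift or a turn outside -1 to 1 is refused whole. A call with a gripper value outside its range is refused whole. The fingers move at their own pace and stop on an object; "squeeze" is the grip in N (left out, the last holds). Time passes only in rows, so rows that do not move let the fingers close. It gives the time, the measured TCP pose, the force and the opening at its end, in the units of the state.
- manip.get_state(): the state, without advancing time (a new reading comes with each control period).
- get_image(name): name is "scene" or "top" or "wrist"; returns the picture (384x512x3 uint8, red, green, blue); there is no depth.
- get_calibration(name): a dict with "fx", "fy", "cx", "cy" (pixels), "cam_to_world" (4x4, takes a point from camera to world coordinates); the wrist camera has in their place "tool_from_camera" (4x4, takes a point from camera to tool coordinates, whose origin is the TCP and whose axes are the tool frame's). Camera axes: x right, y down, z forward; pixel columns grow to the right and rows downward; lengths in m; the calibration is good to about 2 mm. A picture is of the moment at which its call begins: read the wrist's pose just before it. get_calibration takes no time and is no camera call.
- ticket.sign_off(): hands the job in, once; it reports no verdict.
The state is a dict: "clock": time; "qpos": joint angles; "qd": joint speeds; "effort": joint torques, N m; "position": TCP position; "ee_rot": TCP orientation; "contact_force": force on the tool from outside, world axes, zero at the start; "moment": the same for the moment, N m; "width": finger opening in m.
Only numpy, scipy, OpenCV 4.12 (cv2) and the standard library are available. Lean on these libraries where they do the work, as an engineer would, in place of code of your own. Each camera call takes 0.05 s, during which the arm holds its last target. There are 200 camera calls.

### The job

Tidy the espresso counter: put the two small brown handleless cups upright in the two-bay wooden tray, one in each bay, stand the tamper on its base in the round rubber rest, and lay the brush flat inside the long steel tray. Set things down rather than dropping them, and leave the milk jug, the handled mug and the shaker where they stand.

Things in the scene. Friction and masses are not known exactly. Their poses are not given: they have to be found in the camera images.
- cup_a_center (a point): A small straight espresso cup without a handle, dark brown stoneware, open at the top, 56 mm high, 48 mm across at the rim and 46 mm at the foot, stands upright. The point is its centre, half-way up (28 mm above its foot), z up. The two such cups are alike.
- cup_b_center (a point): The other small straight espresso cup without a handle, dark brown stoneware, open at the top, 56 mm high, 48 mm across at the rim and 46 mm at the foot, stands upright. The point is its centre, half-way up (28 mm above its foot), z up. The two such cups are alike.
- tamper_center (a point): Coffee tamper, standing on its base: flat steel disc 58 mm across and 16 mm thick, short neck, then an upright black round handle 34 mm across from 24 to 80 mm above the underside. The point is its centre, on the axis, 40 mm above the underside, z up. 0.35 kg or so.
- brush_center (a point): Grinder brush lying flat: 150 mm long over all and 26 mm high. Wooden handle 22 mm wide, from 75 mm behind this point to 28 mm ahead of it; then a steel ferrule and the tan bristle head, 40 mm wide, up to 75 mm ahead. The point is mid-length, half-way up (13 mm above its underside), on the handle, a good place to grip. x along the brush towards the bristles, z up. At the start it lies within about 0.5 rad of pointing straight away from the robot.
- tamper_rest: Tamper rest, fixed: round black rubber dish, 96 mm across outside, 86 mm inside, floor 4 mm above the table, rim 10 mm high. Origin: centre of its underside, on the table.
- brush_tray: Brush tray, fixed: long narrow dark steel tray, 204 mm long (along its y) and 80 mm wide (along its x) outside, walls 4 mm thick and 10 mm high, floor 4 mm above the table; one undivided hollow 196 x 72 mm. Origin: centre of its underside, on the table.
- cup_tray: Cup tray, fixed: wooden tray 164 mm long (along its y) and 80 mm wide (along its x) outside, walls 4 mm thick and 14 mm high, floor 4 mm above the table, with one cross wall that makes two equal bays, each 72 mm (x) by 76 mm (y) inside, centred 40 mm to either side of the origin along y. Origin: centre of its underside, on the table.
- jug: Bystander: little steel milk jug with a side handle and a spout, 64 mm across, 66 mm high, handle out to 52 mm from its axis on its -x side. Loose. Origin: centre of its underside.
- mug: Bystander: cream mug with a side handle (on its y side, out to about 73 mm from the axis), 72 mm across, 68 mm high: bigger than the cups. Loose. Origin: centre of its underside.
- shaker: Bystander: closed round metal cocoa shaker, 60 mm across, 64 mm high, small holes in its flat lid. Loose. Origin: centre of its underside.
Not all that is in view belongs to the job. Leave any blue or pink look-alike of the part that bears tamper_center alone. Leave any orange or red look-alike of the part that bears cup_a_center alone.

How it is judged:
By the outcome, as a careful person would: the job done as asked, in the order asked, and still so for the second after the job is handed in, with the robot touching nothing.
It also fails if it takes over 117 s, if anything falls off the work surface, if the arm or the gripper's body presses on something with over 40 N, if the wrist force passes 120 N, or if a joint passes its speed limit or range.

## Working session

There is one attempt and no reset: what is moved stays moved. The work goes in short steps, Python scripts to look and compute and a tool call to move; the robot and the scene stay as the last step left them, time stands still between calls to the robot, and variables do not carry over. Pictures are saved under pics/ and viewed, about 12 in all and at most 16, crops included, and the job is handed in when it is done.

Besides the shell and the picture viewer there is one more tool, called after "Emit:" as name(argument=value, ...) on one line, values as JSON. arm_command: Moves the arm, as the interface text tells. Shifts and turns lie within -1 to 1; 1 stands for 0.1 m of shift or pi rad of turn. Its arguments: {"type":"object","properties":{"series":{"type":"string"},"squeeze":{"type":"number"}},"required":["series"]}

```bash
mkdir -p pics; cat > h.py <<'E'
import numpy as np, cv2
from rig import manip, get_image, get_calibration, ticket
from scipy.spatial.transform import Rotation as R
def tool():
    s=manip.get_state(); T=np.eye(4); q=s["ee_rot"]; T[:3,:3]=R.from_quat([q[1],q[2],q[3],q[0]]).as_matrix(); T[:3,3]=s["position"]; return T
def cam(n):
    c=get_calibration(n); M=np.array(c["cam_to_world"]) if n!="wrist" else tool()@np.array(c["tool_from_camera"])
    return c,M
def ray(c,M,u,v):
    d=M[:3,:3]@np.array([(u-c["cx"])/c["fx"],(v-c["cy"])/c["fy"],1]); return M[:3,3],d/np.linalg.norm(d)
def onz(c,M,u,v,z):
    o,d=ray(c,M,u,v); return o+d*(z-o[2])/d[2]
def proj(c,M,p):
    q=np.linalg.inv(M)@np.append(p,1); return q[0]/q[2]*c["fx"]+c["cx"],q[1]/q[2]*c["fy"]+c["cy"]
def tri(r1,r2):
    (o1,d1),(o2,d2)=r1,r2; A=np.stack([d1,-d2],1); t=np.linalg.lstsq(A,o2-o1,rcond=None)[0]
    a,b=o1+d1*t[0],o2+d2*t[1]; return (a+b)/2,np.linalg.norm(a-b)
def save(n,im,k=1):
    cv2.imwrite(n,cv2.resize(im[:,:,::-1],None,fx=k,fy=k,interpolation=cv2.INTER_CUBIC))
E
python3 - <<'E'
from h import *
np.set_printoptions(precision=3,suppress=True)
print(manip.get_state())
for n in("scene","top","wrist"):
    c,M=cam(n); im=get_image(n); np.save(f"{n}0.npy",im); save(f"pics/{n}0.png",im,1.5); print(n,c["fx"],c["cx"],c["cy"]);print(M)
print(get_calibration("wrist")["tool_from_camera"])
E
```

```text
{'clock': 0.0, 'qpos': array([ 1.025,  0.277,  1.506, -0.   ,  1.361, -0.121]), 'qd': array([0.001, 0.001, 0.   , 0.001, 0.001, 0.   ]), 'effort': array([  0.001, -41.677, -24.58 ,  -0.   ,   0.011,  -0.   ]), 'position': array([0.237, 0.523, 0.23 ]), 'ee_rot': array([ 0.691,  0.148,  0.691, -0.15 ]), 'contact_force': array([ 0.57 , -0.372,  0.808]), 'moment': array([-0.021, -0.055,  0.03 ]), 'width': 0.08529612069435112}
scene 389.93951076030083 252.97572055862756 191.65615758809673
[[ 0.518  0.602 -0.608  1.039]
 [ 0.855 -0.355  0.377 -0.337]
 [ 0.011 -0.715 -0.699  0.708]
 [ 0.     0.     0.     1.   ]]
top 491.8250201890388 258.2457688495563 190.2127439193519
[[-0.12  -0.972  0.202  0.269]
 [-0.993  0.118 -0.022  0.021]
 [-0.003 -0.203 -0.979  1.158]
 [ 0.     0.     0.     1.   ]]
wrist 333.1670753777716 259.03398489442134 194.6808657389128
[[ 0.412  0.88   0.236  0.177]
 [ 0.911 -0.398 -0.109  0.551]
 [-0.002  0.26  -0.966  0.372]
 [ 0.     0.     0.     1.   ]]
[[ 0.    -0.26   0.966 -0.142]
 [ 1.    -0.    -0.     0.   ]
 [ 0.     0.966  0.26  -0.066]
 [ 0.     0.     0.     1.   ]]
```

View pics/top0.png

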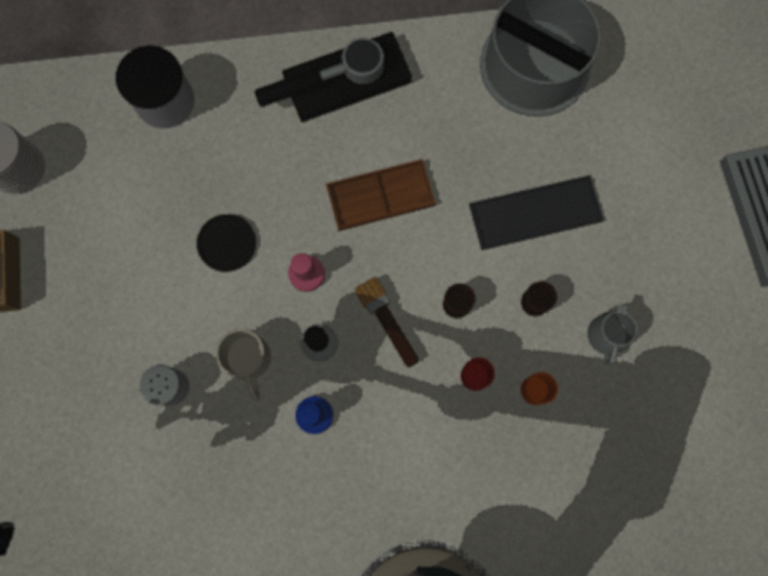

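View pics/scene0.png

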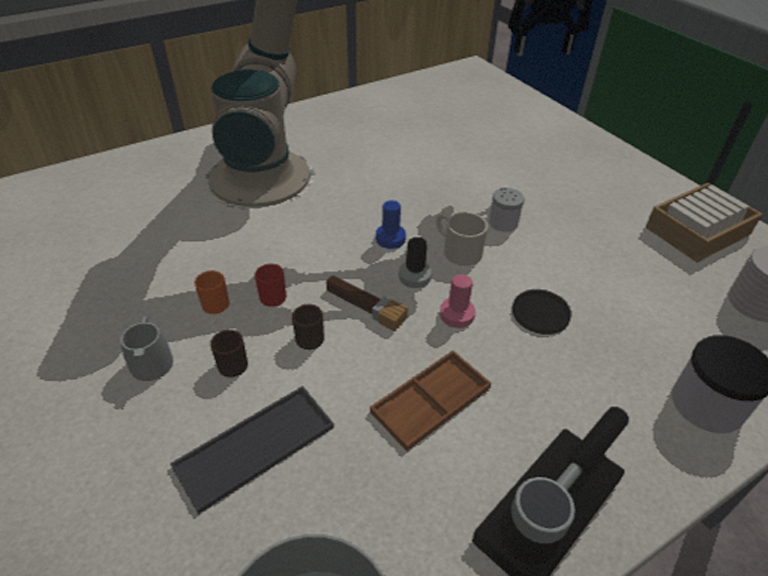

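Candidates in the top view (1.5x pixels):
- **Cups:** brown at (459,300) and (539,298). The red (478,374) and orange (539,388) ones are look-alikes.
- **Tamper:** black and steel at (318,340). The pink (306,270) and blue (314,414) ones are look-alikes. The shaker is at (161,384).
- **Brush:** (390,320).
- **Tamper rest:** black dish at (227,242). Not the black canister lid at (150,76).
- **Cup tray:** (381,195).
- **Brush tray:** (537,212). Not the black knock mat at (350,75).

Next I segment these in both views.

```bash
cat > seg.py <<'E'
from h import *
np.set_printoptions(precision=3,suppress=True)
# seeds in 1.5x pixels: name -> (top, scene), box half-size
S={"cupL":((459,300),(309,327)),"cupR":((539,298),(229,353)),"tamper":((318,340),(416,260)),"brush":((392,322),(368,301)),
"rest":((227,242),(541,311)),"ctray":((381,195),(431,400)),"btray":((537,212),(252,447))}
H={"cupL":32,"cupR":32,"tamper":32,"brush":60,"rest":45,"ctray":75,"btray":95}
out=[]
P={}
for i,n in enumerate(("top","scene")):
    c,M=cam(n); im=np.load(f"{n}0.npy"); hsv=cv2.cvtColor(im,cv2.COLOR_RGB2HSV).astype(int); vis=im.copy()
    for k in S:
        u,v=np.array(S[k][i])/1.5; h=H[k]/1.5
        x0,x1,y0,y1=int(u-h),int(u+h),int(v-h),int(v+h); x0=max(x0,0);y0=max(y0,0)
        s=hsv[y0:y1,x0:x1]
        V=s[...,2];Sa=s[...,1]
        if k in("cupL","cupR"): m=(Sa>75)&(V<70)&((s[...,0]<15)|(s[...,0]>165))|(V<32)
        elif k in("ctray","brush"): m=(Sa>85)
        elif k=="tamper": m=V<35
        else: m=V<55
        m=cv2.morphologyEx(m.astype(np.uint8),cv2.MORPH_OPEN,np.ones((2,2)))
        m=cv2.morphologyEx(m,cv2.MORPH_CLOSE,np.ones((5,5)))
        cs=cv2.findContours(m,cv2.RETR_EXTERNAL,cv2.CHAIN_APPROX_NONE)[0]
        if not cs: print(n,k,"none"); continue
        ct=max(cs,key=cv2.contourArea)+np.array([x0,y0])
        r=cv2.minAreaRect(ct); mo=cv2.moments(ct); ce=(mo["m10"]/mo["m00"],mo["m01"]/mo["m00"])
        P[n,k]=(ct,r,ce); cv2.drawContours(vis,[ct],-1,(0,255,0),1)
        print(n,k,"area",mo["m00"],"cen",np.round(ce,1),"rect",np.round(r[1],1), np.round(r[2]))
    x0,y0=(100,80) if n=="top" else (70,100)
    save(f"pics/seg_{n}.png",vis[y0:y0+200,x0:x0+320] if n=="top" else vis[y0:y0+250,x0:x0+330],2.4)
ct_,MT=cam("top");cs_,MS=cam("scene")
for k in S:
    if ("top",k) in P and ("scene",k) in P:
        print(k,tri(ray(ct_,MT,*P["top",k][2]),ray(cs_,MS,*P["scene",k][2])))
import pickle;pickle.dump(P,open("P.pkl","wb"))
E
python3 seg.py
```

```text
top cupL area 295.0 cen [306.5 200.9] rect [20. 19.] 90.0
top cupR area 322.5 cen [360.1 199.6] rect [18.4 23.3] 45.0
top tamper area 180.5 cen [211.5 226.5] rect [15. 15.] 90.0
top brush area 281.5 cen [265.4 225.4] rect [42.4  8.1] 59.0
top rest area 1137.0 cen [151.8 162.3] rect [37. 39.] 90.0
top ctray area 2030.0 cen [254.5 130.3] rect [31.9 67. ] 75.0
top btray area 2507.5 cen [358.1 142.2] rect [31.6 84.4] 77.0
scene cupL area 39.0 cen [186.7 199.4] rect [8. 6.] 90.0
scene cupR area 21.0 cen [146.2 236. ] rect [12.1  9.5] 22.0
scene tamper area 219.0 cen [278.2 170.5] rect [21. 12.] 90.0
scene brush area 233.0 cen [262.5 210.7] rect [16.5 17.9] 27.0
scene rest area 829.0 cen [361.6 208.7] rect [28. 37.] 90.0
scene ctray area 2445.5 cen [287.1 266.9] rect [37.3 75.2] 54.0
scene btray area 474.5 cen [176.2 295.3] rect [ 36.9 106. ] 59.0
cupL (array([ 0.448, -0.124,  0.082]), np.float64(0.03680018551412279))
cupR (array([ 0.45 , -0.243,  0.028]), np.float64(0.011141452641870855))
tamper (array([0.429, 0.114, 0.046]), np.float64(0.0045197801709428295))
brush (array([ 0.446,  0.019, -0.038]), np.float64(0.07227835980883644))
rest (array([ 0.611,  0.247, -0.003]), np.float64(0.004794479855738047))
ctray (array([ 0.66 , -0.013, -0.001]), np.float64(0.0015973708318907196))
btray (array([ 0.6  , -0.254,  0.003]), np.float64(0.016199995633869608))
```

View pics/seg_top.png

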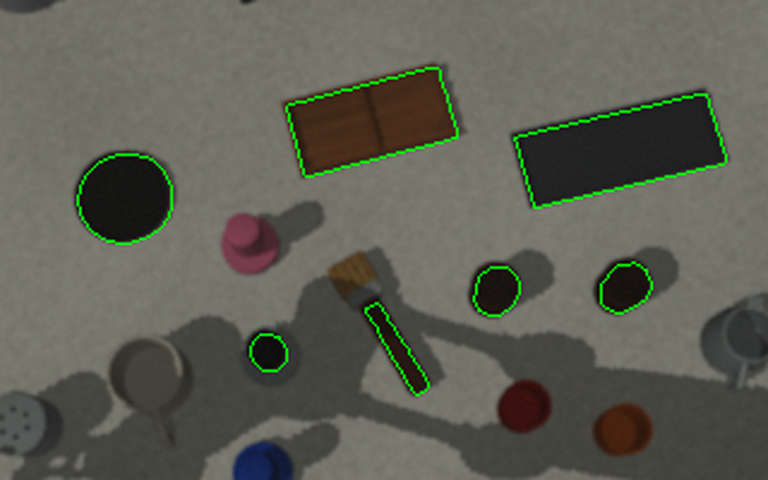

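View pics/seg_scene.png

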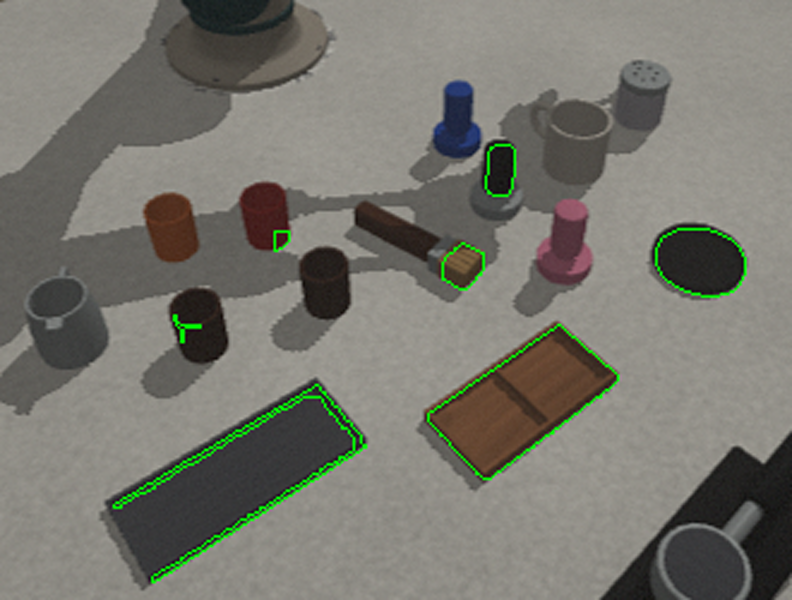

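The top-view outlines fit well. In the scene view only the cups, brush handle and brush tray need looser thresholds.

```bash
cat > m.py <<'E'
from h import *
import pickle
np.set_printoptions(precision=4,suppress=True)
P=pickle.load(open("P.pkl","rb")); c,M=cam("top"); cs,MS=cam("scene")
im=np.load("scene0.npy"); hsv=cv2.cvtColor(im,cv2.COLOR_RGB2HSV).astype(int)
def big(m,x0,y0):
    m=cv2.morphologyEx(m.astype(np.uint8),cv2.MORPH_CLOSE,np.ones((3,3)))
    return max(cv2.findContours(m,cv2.RETR_EXTERNAL,cv2.CHAIN_APPROX_NONE)[0],key=cv2.contourArea)+np.array([x0,y0])
def cen(k): a=cv2.moments(k); return a["m10"]/a["m00"],a["m01"]/a["m00"]
Z=dict(cupL=.028,cupR=.028,tamper=.07,brush=.026,rest=.01,ctray=.014,btray=.01)
box=dict(cupL=(190,198,224,236),cupR=(137,217,172,256),brush=(214,180,258,213),btray=(108,250,228,345))
for k,z in Z.items():
    g=np.array([onz(c,M,*p[0],z)[:2] for p in P["top",k][0]],np.float32)
    r=cv2.minAreaRect(g); b=cv2.boxPoints(r); e=[b[1]-b[0],b[2]-b[1]]; L=max(e,key=np.linalg.norm)
    h=cv2.convexHull(g); print(k,"ctr",np.array(r[0]),"cen",np.array(cen(h)),"dims",np.array(r[1]),"long axis deg",np.degrees(np.arctan2(L[1],L[0])))
    if k in box:
        x0,y0,x1,y1=box[k]; s=hsv[y0:y1,x0:x1]; V=s[...,2];Sa=s[...,1]
        q=big((V<52) if k[:3]=="cup" else ((Sa>75)&(V<85)) if k=="brush" else (V<72),x0,y0)
    else: q=P["scene",k][0]
    q=cv2.convexHull(q); rr=cv2.minAreaRect(q)
    print("   scene",np.array(cen(q)),np.array(rr[1]),"tri",*tri(ray(c,M,*cen(cv2.convexHull(P["top",k][0]))),ray(cs,MS,*cen(q))))
E
python3 m.py
```

```text
cupL ctr [ 0.4636 -0.1127] cen [ 0.4638 -0.1126] dims [0.0444 0.0478] long axis deg -7.825191
   scene [205.1753 217.8046] [28.5311 19.4042] tri [ 0.4643 -0.1118  0.027 ] 0.0019433332473887653
cupR ctr [ 0.4513 -0.2378] cen [ 0.4519 -0.2378] dims [0.0424 0.0561] long axis deg -52.471634
   scene [152.6567 235.3333] [30.317  20.6155] tri [ 0.4523 -0.2364  0.0278] 0.0029305033831809007
tamper ctr [0.4247 0.1103] cen [0.4248 0.1101] dims [0.0337 0.0336] long axis deg 83.07252
   scene [278.0899 170.5088] [21. 12.] tri [0.4292 0.1139 0.0465] 0.004254289262838696
brush ctr [ 0.4202 -0.0099] cen [ 0.4195 -0.01  ] dims [0.0985 0.0187] long axis deg 23.677874
   scene [234.0149 195.6043] [35.4706 10.3529] tri [ 0.4211 -0.0103  0.0117] 0.0007398260018691315
rest ctr [0.6057 0.2432] cen [0.6059 0.2425] dims [0.0948 0.0923] long axis deg 83.05424
   scene [361.6187 208.735 ] [28. 37.] tri [ 0.6108  0.247  -0.0028] 0.0047452267659732926
ctray ctr [ 0.6554 -0.0134] cen [ 0.6553 -0.0133] dims [0.0815 0.1632] long axis deg -81.76422
   scene [287.0901 266.9658] [37.3363 75.168 ] tri [ 0.6603 -0.0128 -0.0009] 0.0016617282041291028
btray ctr [ 0.596  -0.2603] cen [ 0.5959 -0.2603] dims [0.0792 0.2044] long axis deg -83.53553
   scene [166.4288 298.8503] [ 38.0415 107.6052] tri [ 0.5986 -0.2646 -0.0029] 0.0033934247826886213
```

```bash
cat > go.py <<'E'
import sys
from h import *
np.set_printoptions(precision=4,suppress=True)
# usage: go.py x y z phi(deg of tool y) [x2 y2 z2 ...]
def plan(x,y,z,phi,T=None):
    T=tool() if T is None else T
    p=np.radians(phi); yv=np.array([np.cos(p),np.sin(p),0]); xv=np.array([0,0,-1.])
    G=np.stack([xv,yv,np.cross(xv,yv)],1)
    rv=R.from_matrix(T[:3,:3].T@G).as_rotvec()/np.pi
    d=G.T@(np.array([x,y,z])-T[:3,3])/.1
    print("turn",rv,"rows>=%.1f"%(np.abs(rv).max()/.0395),"| then shift",d,"rows>=%.1f"%(np.linalg.norm(d)/.415))
if __name__=="__main__":
    a=list(map(float,sys.argv[1:])); s=manip.get_state()
    print(s["clock"],s["position"],"phi",np.degrees(np.arctan2(tool()[1,1],tool()[0,1])),"w",s["width"],"F",s["contact_force"],"q6",s["qpos"][5])
    for i in range(0,len(a),4): plan(*a[i:i+4])
E
python3 go.py 0.464 -0.112 0.20 8
```

```text
0.15 [0.2368 0.5235 0.2306] phi 65.65953648096333 w 0.08567353970341443 F [ 0.1772 -0.5234 -0.1057] q6 -0.12097971432330808
turn [0.3203 0.0002 0.0004] rows>=8.1 | then shift [0.3063 1.3656 6.6099] rows>=16.3
```

Emit:
arm_command(series="0 0 0 0.0356 0 0 1;0 0 0 0.0356 0 0 1;0 0 0 0.0356 0 0 1;0 0 0 0.0356 0 0 1;0 0 0 0.0356 0 0 1;0 0 0 0.0356 0 0 1;0 0 0 0.0356 0 0 1;0 0 0 0.0356 0 0 1;0 0 0 0.0356 0 0 1", squeeze=30)

```text
clock: 0.9
position: [0.2369, 0.5237, 0.2309]
ee_rot: [0.532, 0.465, 0.532, -0.466]
contact_force: [0.4, -0.1, -0.3]
width: 0.0854
```

Emit:
arm_command(series="0.015 0.068 0.33 0 0 0 1;0.015 0.068 0.33 0 0 0 1;0.015 0.068 0.33 0 0 0 1;0.015 0.068 0.33 0 0 0 1;0.015 0.068 0.33 0 0 0 1;0.015 0.068 0.33 0 0 0 1;0.015 0.068 0.33 0 0 0 1;0.015 0.068 0.33 0 0 0 1;0.015 0.068 0.33 0 0 0 1;0.015 0.068 0.33 0 0 0 1;0.015 0.068 0.33 0 0 0 1;0.015 0.068 0.33 0 0 0 1")

```text
clock: 1.9
position: [0.3728, 0.1415, 0.2132]
ee_rot: [0.534, 0.464, 0.534, -0.464]
contact_force: [1.0, -0.9, -0.0]
width: 0.0857
```

Emit:
arm_command(series="0.015 0.068 0.33 0 0 0 1;0.015 0.068 0.33 0 0 0 1;0.015 0.068 0.33 0 0 0 1;0.015 0.068 0.33 0 0 0 1;0.015 0.068 0.33 0 0 0 1;0.015 0.068 0.33 0 0 0 1;0.015 0.068 0.33 0 0 0 1;0.015 0.068 0.33 0 0 0 1;0 0 0 0 0 0 1;0 0 0 0 0 0 1")

```text
clock: 2.73
position: [0.4636, -0.1122, 0.2007]
ee_rot: [0.532, 0.465, 0.533, -0.465]
contact_force: [-0.5, 0.4, -0.0]
width: 0.0854
```

```bash
python3 go.py 0.464 -0.112 0.20 8; python3 - <<'E'
from h import *
c,M=cam("wrist"); im=get_image("wrist"); np.save("w1.npy",im); np.save("w1M.npy",M); save("pics/w1.png",im,1.5)
for p in ([.464,-.112,.056],[.452,-.237,.056],[.657,-.013,.014],[.650,.0265,.014],[.662,-.053,.014],[.596,-.26,.01]): print(np.round(np.array(proj(c,M,p))*1.5))
E
```

```text
2.7333 [ 0.4636 -0.1122  0.2007] phi 7.811605602856471 w 0.08535213564471303 F [-0.4617  0.4204 -0.0487] q6 -0.5199951752766847
turn [-0.001  -0.0003  0.0003] rows>=0.0 | then shift [ 0.0069  0.0045 -0.001 ] rows>=0.0
[390. 274.]
[346. 457.]
[714. 148.]
[723.  80.]
[703. 212.]
[535. 471.]
```

View pics/w1.png

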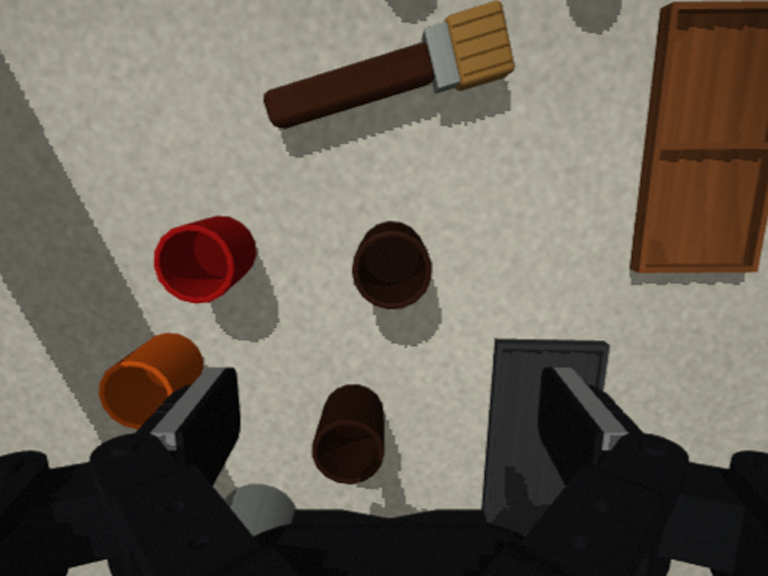

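The wrist view confirms the brown cup between the fingers, with its rim at (393,268) against a predicted (390,274). The red and orange cups are well to the left, at (205,260) and (150,380). Near bay centre reads about (702,211) against a predicted (703,212), so the measurements agree.

Emit:
arm_command(series="0.3 0.01 -0.02 0 0 0 1;0.3 0 0 0 0 0 1;0.3 0 0 0 0 0 1;0.3 0 0 0 0 0 1;0.3 0 0 0 0 0 1;0.2 0 0 0 0 0 1;0.1 0 0 0 0 0 1;0 0 0 0 0 0 1")

```text
clock: 3.45
position: [0.4615, -0.1063, 0.0192]
ee_rot: [0.532, 0.463, 0.536, -0.464]
contact_force: [-0.2, 0.9, 0.3]
width: 0.0853
```

Emit:
arm_command(series="0 0 0 0 0 0 -1;0 0 0 0 0 0 -1;0 0 0 0 0 0 -1;0 0 0 0 0 0 -1;0 0 0 0 0 0 -1;0 0 0 0 0 0 -1;0 0 0 0 0 0 -1;0 0 0 0 0 0 -1")

```text
clock: 4.12
position: [0.4649, -0.1086, 0.0227]
ee_rot: [0.534, 0.464, 0.533, -0.464]
contact_force: [0.1, 0.4, 7.1]
width: 0.0466
```

Emit:
arm_command(series="-0.1 0 0 0 0 0 -1;-0.2 0 0 0 0 0 -1;-0.3 0 0 0 0 0 -1;-0.3 0 0 0 0 0 -1;0 0 0 0 0 0 -1")

```text
clock: 4.53
position: [0.468, -0.1101, 0.1168]
ee_rot: [0.538, 0.465, 0.53, -0.463]
contact_force: [1.3, -1.4, -0.7]
width: 0.0465
```

```bash
python3 go.py 0.650 0.0265 0.11 8.2; python3 - <<'E'
from h import *
c,M=cam("wrist"); im=get_image("wrist"); save("pics/w2.png",im,1.5)
E
```

```text
4.5333 [ 0.468  -0.1101  0.1168] phi 7.988987156362028 w 0.04653116485385373 F [ 1.2836 -1.4265 -0.686 ] q6 -0.5155656654364883
turn [-0.0012  0.0018 -0.0033] rows>=0.1 | then shift [ 0.0677  1.9963 -1.0926] rows>=5.5
```

View pics/w2.png

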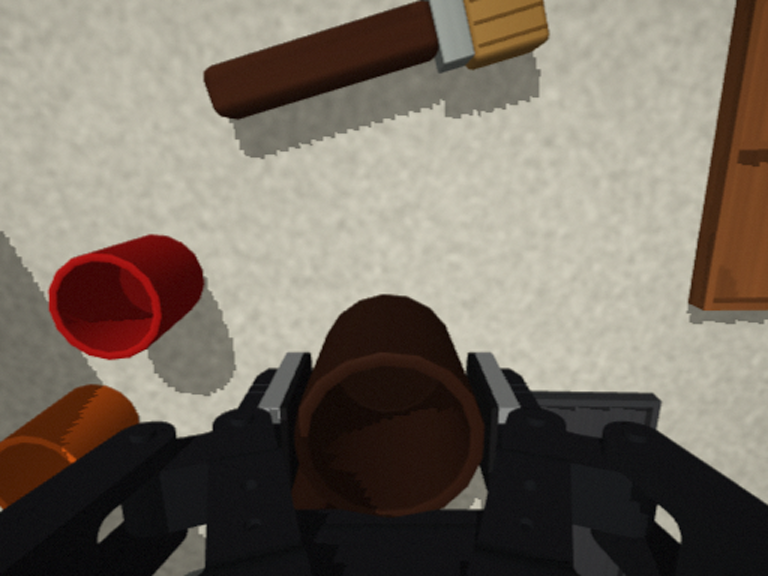

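Emit:
arm_command(series="0 0.2 -0.11 0 0 0 -1;0 0.3 -0.16 0 0 0 -1;0 0.3 -0.16 0 0 0 -1;0 0.3 -0.16 0 0 0 -1;0 0.3 -0.16 0 0 0 -1;0 0.3 -0.16 0 0 0 -1;0 0.2 -0.12 0 0 0 -1;0 0.1 -0.06 0 0 0 -1;0 0 0 0 0 0 -1;0 0 0 0 0 0 -1;0 0 0 0 0 0 -1")

```text
clock: 5.5
position: [0.645, 0.0261, 0.1105]
ee_rot: [0.533, 0.463, 0.534, -0.465]
contact_force: [0.1, -0.6, -1.0]
width: 0.0465
```

```bash
python3 go.py 0.650 0.0265 0.029 8.2; python3 - <<'E'
from h import *
c,M=cam("wrist"); im=get_image("wrist"); save("pics/w3.png",im,1.5); T=tool()
print(proj(c,M,(.650,.0265,.014)))
E
```

```text
5.5 [0.645  0.0261 0.1105] phi 7.955935829090727 w 0.04653366452795895 F [ 0.1156 -0.5717 -0.9531] q6 -0.20533438994590836
turn [-0.0014  0.      0.001 ] rows>=0.0 | then shift [0.8151 0.0501 0.0035] rows>=2.0
(np.float64(266.7144043279341), np.float64(197.70576697149315))
```

View pics/w3.png

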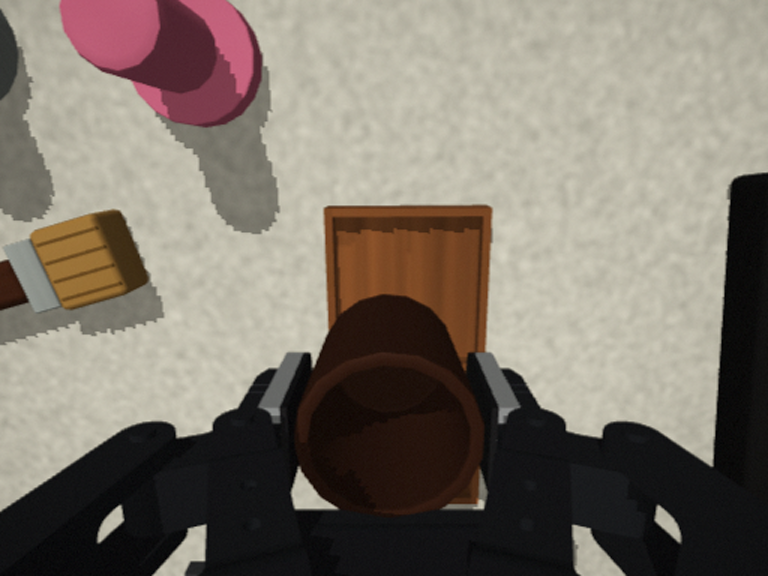

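```bash
python3 - <<'E'
from h import *
c,M=cam("wrist")
a=onz(c,M,326/1.5,206/1.5,.014);b=onz(c,M,491/1.5,206/1.5,.014);print(a,b,np.linalg.norm(a-b))
m=(a+b)/2; ax=(b-a)/np.linalg.norm(b-a); d=np.array([-ax[1],ax[0],0]); print(np.degrees(np.arctan2(ax[1],ax[0])),"bay1",m-d*.042,"bay2",m-d*.122)
E
python3 go.py .654 .026 .029 8.2
```

```text
[0.60920382 0.06542031 0.014     ] [0.6864545  0.07618683 0.014     ] 0.0779973436315894
7.934272687002967 bay1 [0.65362671 0.02920563 0.014     ] bay2 [ 0.66466967 -0.05002853  0.014     ]
5.55 [0.6452 0.026  0.1109] phi 7.9336283797465095 w 0.0466272087058675 F [ 0.0598  0.8265 -0.7507] q6 -0.2053432418777179
turn [-0.0015  0.      0.0008] rows>=0.0 | then shift [0.8187 0.0873 0.0125] rows>=2.0
```

Emit:
arm_command(series="0 0.08 -0.01 0 0 0 -1;0.25 0 0 0 0 0 -1;0.25 0 0 0 0 0 -1;0.15 0 0 0 0 0 -1;0.05 0 0 0 0 0 -1;0.05 0 0 0 0 0 -1;0 0 0 0 0 0 -1;0 0 0 0 0 0 -1")

```text
clock: 6.22
position: [0.6556, 0.0289, 0.0373]
ee_rot: [0.534, 0.464, 0.533, -0.464]
contact_force: [1.0, 0.3, -1.4]
width: 0.0467
```

```bash
python3 go.py .6536 .028 .027 8
```

```text
6.2167 [0.6556 0.0289 0.0373] phi 7.965744190562552 w 0.046675359926517536 F [ 1.0176  0.3253 -1.4018] q6 -0.20103659074025448
turn [-0.0002  0.0001 -0.0006] rows>=0.0 | then shift [ 0.1029 -0.0213  0.0062] rows>=0.3
```

Emit:
arm_command(series="0.04 0 0 0 0 0 -1;0.02 0 0 0 0 0 -1;0.02 0 0 0 0 0 -1;0 0 0 0 0 0 -1;0 0 0 0 0 0 -1")

```text
clock: 6.63
position: [0.6548, 0.0292, 0.0283]
ee_rot: [0.534, 0.464, 0.534, -0.464]
contact_force: [1.1, -0.1, -1.0]
width: 0.0467
```

Emit:
arm_command(series="0.01 0 0 0 0 0 -1;0.01 0 0 0 0 0 -1;0 0 0 0 0 0 -1;0 0 0 0 0 0 -1")

```text
clock: 6.97
position: [0.655, 0.0292, 0.0268]
ee_rot: [0.534, 0.464, 0.533, -0.464]
contact_force: [-0.3, -0.0, 2.5]
width: 0.0463
```

Force now shows floor contact, so I release and lift.

Emit:
arm_command(series="0 0 0 0 0 0 0.2;0 0 0 0 0 0 0.5;0 0 0 0 0 0 0.6;0 0 0 0 0 0 0.6;-0.1 0 0 0 0 0 0.6;-0.3 0 0 0 0 0 1;-0.4 0 0 0 0 0 1;-0.4 0 0 0 0 0 1;-0.3 0 0 0 0 0 1;0 0 0 0 0 0 1")

```text
clock: 7.8
position: [0.6592, 0.029, 0.1854]
ee_rot: [0.538, 0.467, 0.529, -0.461]
contact_force: [1.2, -0.5, 1.1]
width: 0.0852
```

```bash
python3 go.py .453 -.236 .17 8
```

```text
7.8 [0.6592 0.029  0.1854] phi 7.994455644756246 w 0.08520019931888186 F [ 1.2122 -0.4791  1.0594] q6 -0.20099797233595967
turn [-0.      0.0009 -0.0048] rows>=0.1 | then shift [ 0.1537 -2.4109  2.3373] rows>=8.1
```

Emit:
arm_command(series="0 -0.24 0.234 0 0 0 1;0 -0.24 0.234 0 0 0 1;0 -0.24 0.234 0 0 0 1;0 -0.24 0.234 0 0 0 1;0 -0.24 0.234 0 0 0 1;0 -0.24 0.234 0 0 0 1;0 -0.24 0.234 0 0 0 1;0 -0.24 0.234 0 0 0 1;0 -0.24 0.234 0 0 0 1;0 -0.24 0.234 0 0 0 1;0 0 0 0 0 0 1;0 0 0 0 0 0 1")

```text
clock: 8.8
position: [0.4488, -0.237, 0.1766]
ee_rot: [0.533, 0.465, 0.533, -0.465]
contact_force: [0.0, 0.6, -0.8]
width: 0.0854
```

```bash
python3 go.py .453 -.236 .021 8;  python3 - <<'E'
from h import *
c,M=cam("wrist"); im=get_image("wrist"); np.save("w4.npy",im); save("pics/w4.png",im,1.5)
for p in ([.453,-.236,.056],[.453,-.236,.0]): print(np.round(np.array(proj(c,M,p))*1.5))
E
```

```text
8.8 [ 0.4488 -0.237   0.1766] phi 7.781267676563791 w 0.08539701408368705 F [ 0.0438  0.5687 -0.8062] q6 -0.759223108154684
turn [-0.0012 -0.     -0.0002] rows>=0.0 | then shift [ 1.556   0.0431 -0.0036] rows>=3.8
[397. 283.]
[396. 262.]
```

View pics/w4.png

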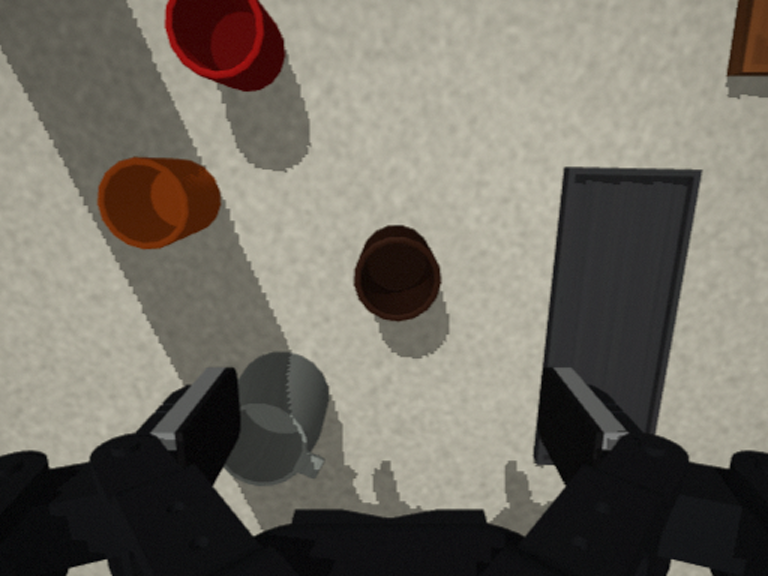

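The second brown cup's rim is at (397,278) against a predicted 283, about 2 mm off. The jug at (270,440) is clear of the fingers.

Emit:
arm_command(series="0.3 0.04 -0.02 0 0 0 1;0.3 0 0 0 0 0 1;0.3 0 0 0 0 0 1;0.3 0 0 0 0 0 1;0.2 0 0 0 0 0 1;0.1 0 0 0 0 0 1;0.05 0 0 0 0 0 1;0 0 0 0 0 0 1;0 0 0 0 0 0 1")

```text
clock: 9.6
position: [0.4545, -0.2334, 0.0221]
ee_rot: [0.534, 0.464, 0.533, -0.464]
contact_force: [-0.3, 0.3, 0.5]
width: 0.0851
```

Emit:
arm_command(series="0 0 0 0 0 0 -1;0 0 0 0 0 0 -1;0 0 0 0 0 0 -1;0 0 0 0 0 0 -1;0 0 0 0 0 0 -1;0 0 0 0 0 0 -1;0 0 0 0 0 0 -1;0 0 0 0 0 0 -1")

```text
clock: 10.27
position: [0.4537, -0.2338, 0.0224]
ee_rot: [0.534, 0.464, 0.533, -0.464]
contact_force: [-1.5, 0.1, 5.9]
width: 0.0476
```

Emit:
arm_command(series="-0.1 0 0 0 0 0 -1;-0.2 0 0 0 0 0 -1;-0.3 0 0 0 0 0 -1;-0.4 0 0 0 0 0 -1;-0.2 0 0 0 0 0 -1;0 0 0 0 0 0 -1;0 0 0 0 0 0 -1")

```text
clock: 10.85
position: [0.4539, -0.2338, 0.143]
ee_rot: [0.535, 0.464, 0.532, -0.464]
contact_force: [-0.1, -0.3, -1.3]
width: 0.0472
```

```bash
python3 go.py .6645 -.0510 .14 8
```

```text
10.85 [ 0.4539 -0.2338  0.143 ] phi 7.98466597892402 w 0.04716839253105606 F [-0.1234 -0.2722 -1.3031] q6 -0.7514614620364591
turn [-0.0001  0.0007 -0.0009] rows>=0.0 | then shift [ 0.0301  2.3398 -1.5167] rows>=6.7
```

Emit:
arm_command(series="0 0.18 -0.12 0 0 0 -1;0 0.3 -0.195 0 0 0 -1;0 0.3 -0.195 0 0 0 -1;0 0.3 -0.195 0 0 0 -1;0 0.3 -0.195 0 0 0 -1;0 0.3 -0.195 0 0 0 -1;0 0.3 -0.195 0 0 0 -1;0 0.24 -0.15 0 0 0 -1;0 0.12 -0.08 0 0 0 -1;0 0 0 0 0 0 -1;0 0 0 0 0 0 -1;0 0 0 0 0 0 -1")

```text
clock: 11.85
position: [0.6621, -0.0511, 0.1402]
ee_rot: [0.533, 0.463, 0.534, -0.465]
contact_force: [-0.5, 0.3, -0.6]
width: 0.0473
```

```bash
python3 go.py .6645 -.0510 .038 8;python3 - <<'E'
from h import *
c,M=cam("wrist"); im=get_image("wrist"); save("pics/w5.png",im,1.5)
print(np.array(proj(c,M,(.6645,-.051,.014)))*1.5)
E
```

```text
11.85 [ 0.6621 -0.0511  0.1402] phi 7.961152681159121 w 0.0472902831468297 F [-0.4532  0.2691 -0.6238] q6 -0.31992743443664373
turn [-0.0002 -0.0001  0.0011] rows>=0.0 | then shift [1.0217 0.0239 0.0019] rows>=2.5
[394.411153   281.92396419]
```

View pics/w5.png

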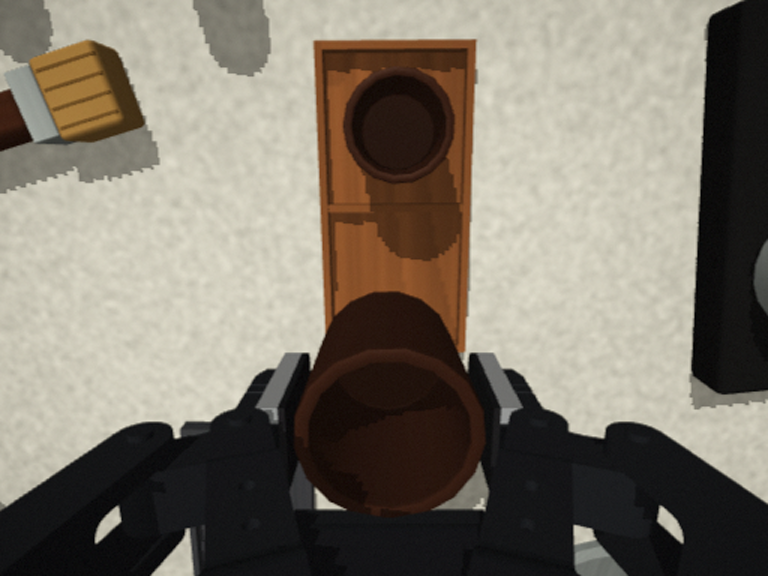

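The first cup stands upright inside the far bay at (398,125). The near bay is centred at about (396,280), against a predicted (394,282). I lower the second cup there.

Emit:
arm_command(series="0.2 0.03 0 0 0 0 -1;0.3 0 0 0 0 0 -1;0.3 0 0 0 0 0 -1;0.15 0 0 0 0 0 -1;0.08 0 0 0 0 0 -1;0.04 0 0 0 0 0 -1;0.02 0 0 0 0 0 -1;0.02 0 0 0 0 0 -1;0.01 0 0 0 0 0 -1;0 0 0 0 0 0 -1;0 0 0 0 0 0 -1")

```text
clock: 12.82
position: [0.6675, -0.0499, 0.0302]
ee_rot: [0.534, 0.464, 0.533, -0.464]
contact_force: [0.1, -0.3, -1.4]
width: 0.0476
```

Emit:
arm_command(series="0.01 -0.01 0 0 0 0 -1;0.01 -0.01 0 0 0 0 -1;0.01 0 0 0 0 0 -1;0 0 0 0 0 0 -1;0 0 0 0 0 0 -1")

```text
clock: 13.23
position: [0.6647, -0.0501, 0.0266]
ee_rot: [0.534, 0.464, 0.534, -0.464]
contact_force: [-1.1, 0.1, 2.3]
width: 0.0476
```

Emit:
arm_command(series="0.01 0 0 0 0 0 -1;0 0 0 0 0 0 -1;0 0 0 0 0 0 -1")

```text
clock: 13.48
position: [0.6647, -0.0502, 0.0265]
ee_rot: [0.534, 0.464, 0.534, -0.464]
contact_force: [-3.1, -0.1, 6.3]
width: 0.0474
```

Emit:
arm_command(series="0 0 0 0 0 0 0.2;0 0 0 0 0 0 0.5;0 0 0 0 0 0 0.6;0 0 0 0 0 0 0.6;-0.1 0 0 0 0 0 0.6;-0.3 0 0 0 0 0 1;-0.4 0 0 0 0 0 1;-0.4 0 0 0 0 0 1;-0.4 0 0 0 0 0 1;-0.1 0 0 0 0 0 1;0 0 0 0 0 0 1")

```text
clock: 14.4
position: [0.6676, -0.0506, 0.201]
ee_rot: [0.537, 0.466, 0.531, -0.462]
contact_force: [0.2, -0.3, -0.2]
width: 0.0854
```

```bash
python3 go.py .427 .112 .20 8
```

```text
14.4 [ 0.6676 -0.0506  0.201 ] phi 7.993198708228881 w 0.0853785608782048 F [ 0.1637 -0.3257 -0.1992] q6 -0.31904285370308266
turn [-0.      0.001  -0.0031] rows>=0.1 | then shift [ 0.0097 -2.1559 -1.9447] rows>=7.0
```

Emit:
arm_command(series="0 -0.27 -0.24 0 0 0 1;0 -0.27 -0.24 0 0 0 1;0 -0.27 -0.24 0 0 0 1;0 -0.27 -0.24 0 0 0 1;0 -0.27 -0.24 0 0 0 1;0 -0.27 -0.24 0 0 0 1;0 -0.27 -0.24 0 0 0 1;0 -0.24 -0.265 0 0 0 1;0 0 0 0 0 0 1;0 0 0 0 0 0 1;0 0 0 0 0 0 1")

```text
clock: 15.32
position: [0.4269, 0.1127, 0.1945]
ee_rot: [0.534, 0.463, 0.534, -0.464]
contact_force: [-0.1, -0.0, -0.6]
width: 0.0855
```

```bash
python3 go.py .427 .112 .20 8;python3 - <<'E'
from h import *
c,M=cam("wrist"); im=get_image("wrist"); np.save("w6.npy",im); save("pics/w6.png",im,1.5)
for p in((.427,.112,.08),(.427,.112,.016)):print(np.array(proj(c,M,p))*1.5)
E
```

```text
15.3167 [0.4269 0.1127 0.1945] phi 8.029154927298384 w 0.0854930324191262 F [-0.1025 -0.0307 -0.6261] q6 -0.03934936661067262
turn [0.0002 0.0001 0.0002] rows>=0.0 | then shift [-0.0546 -0.0002  0.007 ] rows>=0.1
[389.40636127 288.00870373]
[389.35054118 263.26303862]
```

View pics/w6.png

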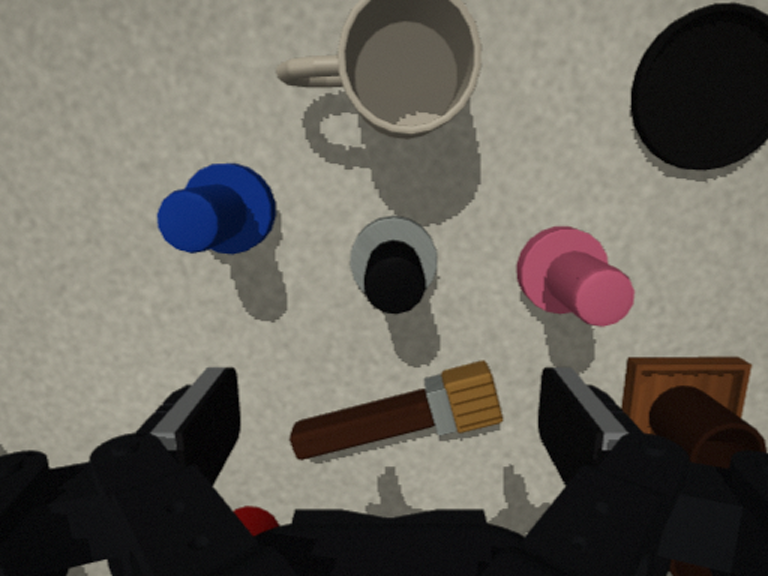

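The black and steel tamper is below the gripper, disc (394,260) and handle top (395,284), about 2 mm from predicted. Blue is at (215,208), pink at (575,275) and the mug at (410,65); all are clear of the jaws.

Emit:
arm_command(series="0.3 0.02 -0.015 0 0 0 1;0.3 0 0 0 0 0 1;0.3 0 0 0 0 0 1;0.3 0 0 0 0 0 1;0.25 0 0 0 0 0 1;0.15 0 0 0 0 0 1;0.05 0 0 0 0 0 1;0 0 0 0 0 0 1;0 0 0 0 0 0 1")

```text
clock: 16.12
position: [0.4299, 0.1142, 0.0303]
ee_rot: [0.533, 0.464, 0.533, -0.464]
contact_force: [1.1, -0.8, 0.3]
width: 0.085
```

Emit:
arm_command(series="0 0 0 0 0 0 -1;0 0 0 0 0 0 -1;0 0 0 0 0 0 -1;0 0 0 0 0 0 -1;0 0 0 0 0 0 -1;0 0 0 0 0 0 -1;0 0 0 0 0 0 -1;0 0 0 0 0 0 -1;0 0 0 0 0 0 -1", squeeze=50)

```text
clock: 16.87
position: [0.4295, 0.1147, 0.0311]
ee_rot: [0.534, 0.464, 0.533, -0.463]
contact_force: [-0.5, -0.2, 5.8]
width: 0.0331
```

Emit:
arm_command(series="-0.1 0 0 0 0 0 -1;-0.2 0 0 0 0 0 -1;-0.3 0 0 0 0 0 -1;-0.4 0 0 0 0 0 -1;-0.2 0 0 0 0 0 -1;0 0 0 0 0 0 -1;0 0 0 0 0 0 -1")

```text
clock: 17.45
position: [0.4285, 0.1146, 0.1503]
ee_rot: [0.534, 0.464, 0.533, -0.464]
contact_force: [-0.2, -0.3, -4.7]
width: 0.0334
```

```bash
python3 go.py .608 .245 .15 8; python3 - <<'E'
from h import *
c,M=cam("wrist"); im=get_image("wrist"); np.save("w7.npy",im); save("pics/w7.png",im,1.5)
print(np.array(proj(c,M,(.608,.245,.01)))*1.5)
E
```

```text
17.45 [0.4285 0.1146 0.1503] phi 7.99584951243632 w 0.03335961172028667 F [-0.1877 -0.3037 -4.7278] q6 -0.03537304713561064
turn [-0.     -0.     -0.0003] rows>=0.0 | then shift [ 0.0033  1.9585 -1.0413] rows>=5.3
[761.53705829  82.58130605]
```

View pics/w7.png

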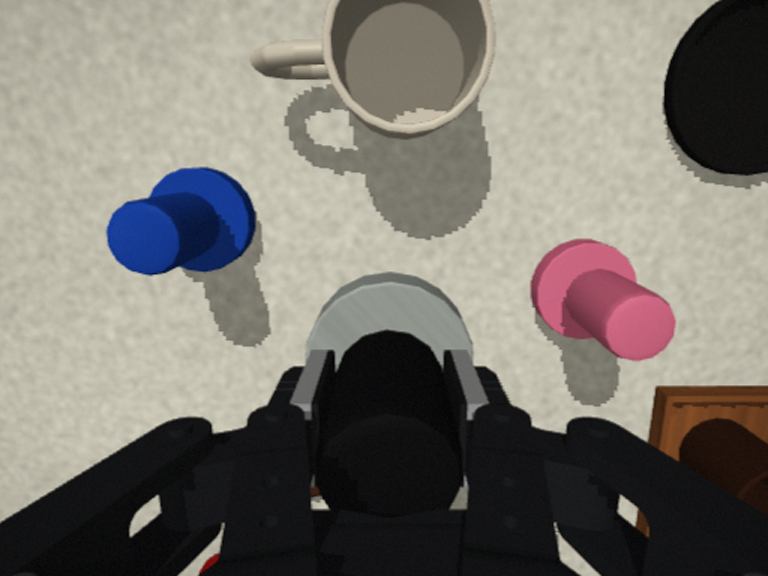

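Emit:
arm_command(series="0 0.15 -0.08 0 0 0 -1;0 0.28 -0.15 0 0 0 -1;0 0.28 -0.15 0 0 0 -1;0 0.28 -0.15 0 0 0 -1;0 0.28 -0.15 0 0 0 -1;0 0.28 -0.15 0 0 0 -1;0 0.25 -0.13 0 0 0 -1;0 0.16 -0.08 0 0 0 -1;0 0 0 0 0 0 -1;0 0 0 0 0 0 -1;0 0 0 0 0 0 -1")

```text
clock: 18.42
position: [0.6061, 0.2441, 0.1471]
ee_rot: [0.532, 0.462, 0.535, -0.466]
contact_force: [-0.5, -0.9, -4.8]
width: 0.0327
```

```bash
python3 go.py .608 .245 .045 8; python3 - <<'E'
from h import *
c,M=cam("wrist"); im=get_image("wrist"); np.save("w8.npy",im); save("pics/w8.png",im,1.5)
print(np.array(proj(c,M,(.608,.245,.01)))*1.5, np.array(proj(c,M,(.608,.245+.048,.01)))*1.5)
E
```

```text
18.4167 [0.6061 0.2441 0.1471] phi 7.995215227401815 w 0.032664291733174575 F [-0.5383 -0.9017 -4.7783] q6 0.13697672198691868
turn [-0.      0.0004  0.0022] rows>=0.1 | then shift [ 1.0209  0.0199 -0.0067] rows>=2.5
[394.37045398 275.58659478] [406.7956268  191.13623333]
```

View pics/w8.png

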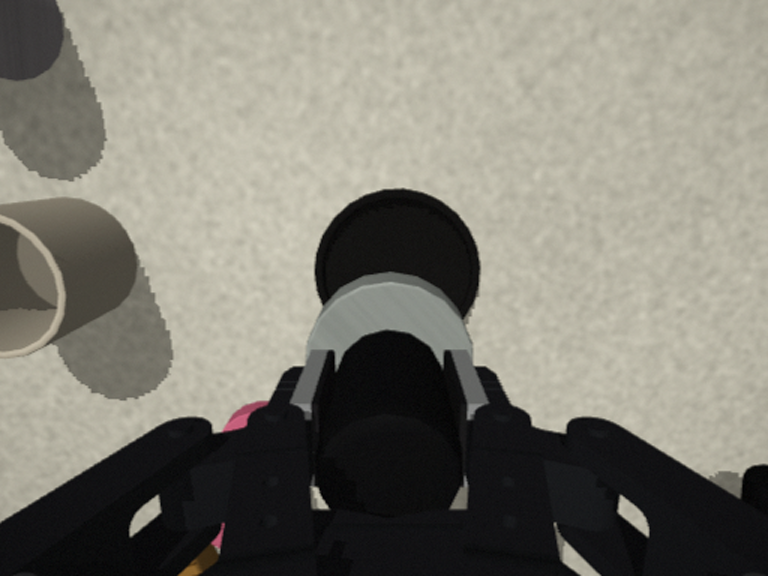

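The dish centre is at about (397,272), 2-3 mm from predicted. I correct for that and lower the tamper.

Emit:
arm_command(series="0.1 0.04 -0.025 0 0 0 -1;0.3 0 0 0 0 0 -1;0.3 0 0 0 0 0 -1;0.2 0 0 0 0 0 -1;0.1 0 0 0 0 0 -1;0.05 0 0 0 0 0 -1;0.03 0 0 0 0 0 -1;0 0 0 0 0 0 -1;0 0 0 0 0 0 -1")

```text
clock: 19.22
position: [0.6131, 0.2481, 0.0437]
ee_rot: [0.534, 0.465, 0.533, -0.463]
contact_force: [-0.6, 0.8, -4.7]
width: 0.033
```

Emit:
arm_command(series="0.01 0 0 0 0 0 -1;0.01 0 0 0 0 0 -1;0.01 0 0 0 0 0 -1;0 0 0 0 0 0 -1")

```text
clock: 19.55
position: [0.612, 0.2479, 0.0396]
ee_rot: [0.534, 0.464, 0.534, -0.464]
contact_force: [0.2, -0.8, -5.0]
width: 0.033
```

Emit:
arm_command(series="0.01 -0.01 0 0 0 0 -1;0.01 0 0 0 0 0 -1;0.01 0 0 0 0 0 -1;0.01 0 0 0 0 0 -1;0 0 0 0 0 0 -1;0 0 0 0 0 0 -1")

```text
clock: 20.05
position: [0.611, 0.2477, 0.0352]
ee_rot: [0.534, 0.464, 0.534, -0.464]
contact_force: [-0.9, -0.5, -4.3]
width: 0.0333
```

Emit:
arm_command(series="0.01 0 0 0 0 0 -1;0 0 0 0 0 0 -1;0 0 0 0 0 0 -1")

```text
clock: 20.3
position: [0.6111, 0.2477, 0.0351]
ee_rot: [0.534, 0.464, 0.534, -0.464]
contact_force: [-2.2, -0.3, 3.1]
width: 0.033
```

Contact is confirmed, so I release and then plan the brush.

Emit:
arm_command(series="0 0 0 0 0 0 -0.2;0 0 0 0 0 0 0.2;0 0 0 0 0 0 0.4;0 0 0 0 0 0 0.4;-0.1 0 0 0 0 0 0.4;-0.3 0 0 0 0 0 0.4;-0.4 0 0 0 0 0 0.4;-0.4 0 0 0 0 0 0.4;-0.3 0 0 0 0 0 0.4;-0.1 0 0 0 0 0 0.4;0 0 0 0 0 0 0.4")

```text
clock: 21.22
position: [0.6131, 0.2484, 0.199]
ee_rot: [0.535, 0.467, 0.532, -0.461]
contact_force: [0.4, 0.2, -0.2]
width: 0.0599
```

```bash
python3 go.py .442 0 .19 -66; python3 - <<'E'
from h import *
np.set_printoptions(precision=4,suppress=True)
# brush tray from w4 corners; pose as logged then (0.4488,-.237,.1766, phi 7.78)
p=np.radians(7.78);y=np.array([np.cos(p),np.sin(p),0]);x=np.array([0,0,-1.]);T=np.eye(4);T[:3,:3]=np.stack([x,y,np.cross(x,y)],1);T[:3,3]=[.4488,-.237,.1766]
c=get_calibration("wrist");M=T@np.array(c["tool_from_camera"])
tl,tr,bl=[onz(c,M,u/1.5,v/1.5,.01) for u,v in((565,168),(701,170),(535,463))]
print(tl,tr,bl,np.linalg.norm(tr-tl),np.linalg.norm(bl-tl),"ctr",(tr+bl)/2,"ang",np.degrees(np.arctan2(*(tl-bl)[[1,0]])))
# brush from w6 (.4269,.1127,.1945, phi 8.03): handle contour
p=np.radians(8.03);y=np.array([np.cos(p),np.sin(p),0]);T[:3,:3]=np.stack([x,y,np.cross(x,y)],1);T[:3,3]=[.4269,.1127,.1945]
M=T@np.array(c["tool_from_camera"]); im=np.load("w6.npy"); x0,y0=185,235
s=cv2.cvtColor(im[y0:310,x0:350],cv2.COLOR_RGB2HSV)
m=cv2.morphologyEx((s[...,1]>100).astype(np.uint8),cv2.MORPH_CLOSE,np.ones((7,7)))
k=max(cv2.findContours(m,0,1)[0],key=cv2.contourArea)+np.array([x0,y0])
g=np.array([onz(c,M,*q[0],.02)[:2] for q in k],np.float32); print(cv2.minAreaRect(g),cv2.minAreaRect(k))
E
```

```text
21.2167 [0.6131 0.2484 0.199 ] phi 7.990455475086968 w 0.059909819753181104 F [ 0.3551  0.1513 -0.2492] q6 0.1402557842828371
turn [ 0.4111 -0.0021 -0.0021] rows>=10.4 | then shift [0.0901 1.5731 2.573 ] rows>=7.3
[ 0.545  -0.1632  0.01  ] [ 0.6261 -0.1534  0.01  ] [ 0.5697 -0.3634  0.01  ] 0.08165540251951085 0.20164360425396857 ctr [ 0.5979 -0.2584  0.01  ] ang 97.026787609346
((0.4220520257949829, -0.005347054451704025), (0.10147496312856674, 0.029524115845561028), 23.716100692749023) ((240.0048828125, 283.05755615234375), (25.422380447387695, 94.56441497802734), 75.69972229003906)
```

Emit:
arm_command(series="0 0 0 0.0375 0 0 0.4;0 0 0 0.0375 0 0 0.4;0 0 0 0.0375 0 0 0.4;0 0 0 0.0375 0 0 0.4;0 0 0 0.0375 0 0 0.4;0 0 0 0.0375 0 0 0.4;0 0 0 0.0375 0 0 0.4;0 0 0 0.0375 0 0 0.4;0 0 0 0.0375 0 0 0.4;0 0 0 0.0375 0 0 0.4;0 0 0 0.0375 0 0 0.4;0 0 0 0 0 0 0.4")

```text
clock: 22.22
position: [0.6098, 0.2473, 0.1918]
ee_rot: [-0.145, -0.691, -0.145, 0.694]
contact_force: [0.5, 0.4, 0.9]
width: 0.0598
```

```bash
python3 go.py .4425 .001 .16 -66.3
```

```text
22.2167 [0.6098 0.2473 0.1918] phi -66.36971517469095 w 0.05982309295458249 F [0.5035 0.4079 0.9132] q6 1.438003424005435
turn [-0.0004  0.0014  0.0002] rows>=0.0 | then shift [0.3179 1.5833 2.5219] rows>=7.2
```

Emit:
arm_command(series="0 0.176 0.28 0 0 0 0.4;0 0.176 0.28 0 0 0 0.4;0 0.176 0.28 0 0 0 0.4;0 0.176 0.28 0 0 0 0.4;0 0.176 0.28 0 0 0 0.4;0 0.176 0.28 0 0 0 0.4;0 0.176 0.28 0 0 0 0.4;0 0.176 0.28 0 0 0 0.4;0.16 0.176 0.28 0 0 0 0.4;0.16 0 0 0 0 0 0.4;0 0 0 0 0 0 0.4;0 0 0 0 0 0 0.4")

```text
clock: 23.22
position: [0.4431, 0.0013, 0.1613]
ee_rot: [-0.145, -0.691, -0.146, 0.693]
contact_force: [0.4, 0.7, 1.7]
width: 0.0596
```

```bash
python3 go.py .4425 .001 .009 -66.3; python3 - <<'E'
from h import *
c,M=cam("wrist"); im=get_image("wrist"); np.save("w9.npy",im); save("pics/w9.png",im,1.5)
d=np.array([np.cos(.4136),np.sin(.4136),0])
for t in(0,.028,-.075,.075): print(t,np.array(proj(c,M,np.array([.4425,.001,.026 if t<.05 else .02])+d*t))*1.5)
E
```

```text
23.2167 [0.4431 0.0013 0.1613] phi -66.20995166886865 w 0.059600148960629575 F [0.4412 0.6689 1.7337] q6 1.0006559941750177
turn [0.0005 0.0007 0.0006] rows>=0.0 | then shift [1.5226 0.0007 0.0068] rows>=3.7
0 [390.22260248 277.10336627]
0.028 [390.33569468 228.03238601]
-0.075 [389.94659326 396.86443977]
0.075 [390.52013457 139.89369354]
```

View pics/w9.png

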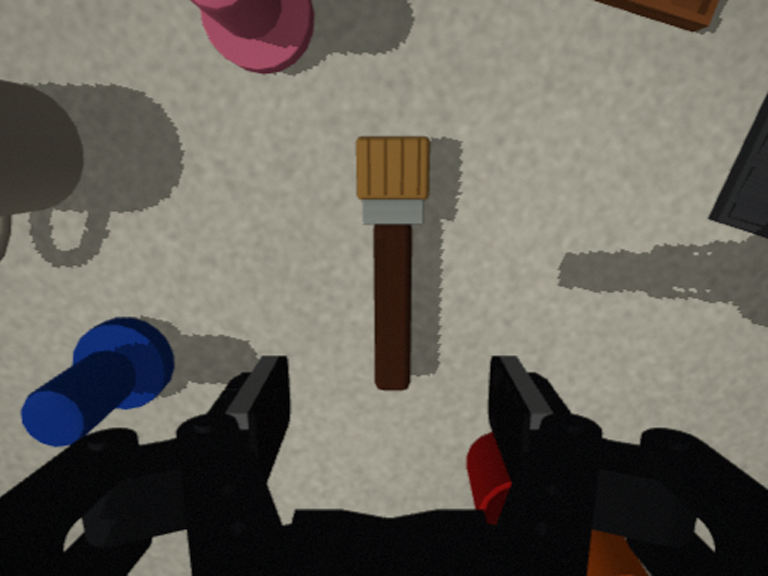

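The brush is aligned and centred between the jaws, handle spanning rows 224-389 at column 392. It sits about 3 mm ahead of predicted.

Emit:
arm_command(series="0.3 0.01 -0.03 0 0 0 0.4;0.3 0 0 0 0 0 0.4;0.3 0 0 0 0 0 0.4;0.3 0 0 0 0 0 0.4;0.2 0 0 0 0 0 0.4;0.1 0 0 0 0 0 0.4;0.02 0 0 0 0 0 0.4;0 0 0 0 0 0 0.4;0 0 0 0 0 0 0.4")

```text
clock: 24.02
position: [0.4488, 0.0019, 0.011]
ee_rot: [0.146, 0.693, 0.146, -0.691]
contact_force: [1.1, -0.2, -0.4]
width: 0.0598
```

Emit:
arm_command(series="0 0 0 0 0 0 -1;0 0 0 0 0 0 -1;0 0 0 0 0 0 -1;0 0 0 0 0 0 -1;0 0 0 0 0 0 -1;0 0 0 0 0 0 -1;0 0 0 0 0 0 -1;0 0 0 0 0 0 -1", squeeze=40)

```text
clock: 24.68
position: [0.4481, 0.0015, 0.0113]
ee_rot: [0.146, 0.693, 0.145, -0.691]
contact_force: [0.2, 1.1, 6.3]
width: 0.021
```

Emit:
arm_command(series="-0.1 0 0 0 0 0 -1;-0.2 0 0 0 0 0 -1;-0.3 0 0 0 0 0 -1;-0.4 0 0 0 0 0 -1;-0.2 0 0 0 0 0 -1;0 0 0 0 0 0 -1;0 0 0 0 0 0 -1")

```text
clock: 25.27
position: [0.4478, 0.0015, 0.1313]
ee_rot: [0.146, 0.693, 0.145, -0.691]
contact_force: [-0.5, -0.5, -0.6]
width: 0.0208
```

```bash
python3 go.py .598 -.259 .13 6.7
```

```text
25.2667 [0.4478 0.0015 0.1313] phi -66.26857151198068 w 0.020840226639098236 F [-0.4912 -0.5367 -0.5601] q6 1.004064744686626
turn [-0.4054 -0.0004 -0.0009] rows>=10.3 | then shift [0.0127 1.1881 2.762 ] rows>=7.2
```

Emit:
arm_command(series="0 0 0 -0.0369 0 0 -1;0 0 0 -0.0369 0 0 -1;0 0 0 -0.0369 0 0 -1;0 0 0 -0.0369 0 0 -1;0 0 0 -0.0369 0 0 -1;0 0 0 -0.0369 0 0 -1;0 0 0 -0.0369 0 0 -1;0 0 0 -0.0369 0 0 -1;0 0 0 -0.0369 0 0 -1;0 0 0 -0.0369 0 0 -1;0 0 0 -0.0369 0 0 -1;0 0 0 0 0 0 -1")

```text
clock: 26.27
position: [0.4455, 0.0018, 0.1282]
ee_rot: [0.528, 0.468, 0.531, -0.47]
contact_force: [-0.2, 0.1, -2.0]
width: 0.0214
```

Emit:
arm_command(series="0 0.07 0.16 0 0 0 -1;0 0.12 0.29 0 0 0 -1;0 0.135 0.31 0 0 0 -1;0 0.135 0.31 0 0 0 -1;0 0.135 0.31 0 0 0 -1;0 0.135 0.31 0 0 0 -1;0 0.135 0.31 0 0 0 -1;0 0.135 0.31 0 0 0 -1;0 0.12 0.29 0 0 0 -1;0 0.07 0.16 0 0 0 -1;0 0 0 0 0 0 -1;0 0 0 0 0 0 -1")

```text
clock: 27.27
position: [0.5971, -0.2585, 0.1279]
ee_rot: [0.526, 0.47, 0.529, -0.471]
contact_force: [0.1, 0.2, -0.9]
width: 0.0212
```

```bash
python3 go.py .598 -.259 .025 6.7; python3 - <<'E'
from h import *
c,M=cam("wrist"); im=get_image("wrist"); np.save("w10.npy",im); save("pics/w10.png",im,1.5)
y=np.radians(96.7);d=np.array([np.cos(y),np.sin(y),0]);e=np.array([d[1],-d[0],0])
for a in(-.04,.04): print(np.array(proj(c,M,np.array([.598,-.259,.01])+d*.102+e*a))*1.5)
E
```

```text
27.2667 [ 0.5971 -0.2585  0.1279] phi 6.595904688315547 w 0.0211801682491152 F [ 0.0771  0.1897 -0.9282] q6 -0.6309176719322491
turn [-0.0006 -0.0009  0.001 ] rows>=0.0 | then shift [1.0294 0.0082 0.0062] rows>=2.5
[308.91456576  83.15015869]
[474.07245885  82.69440385]
```

View pics/w10.png

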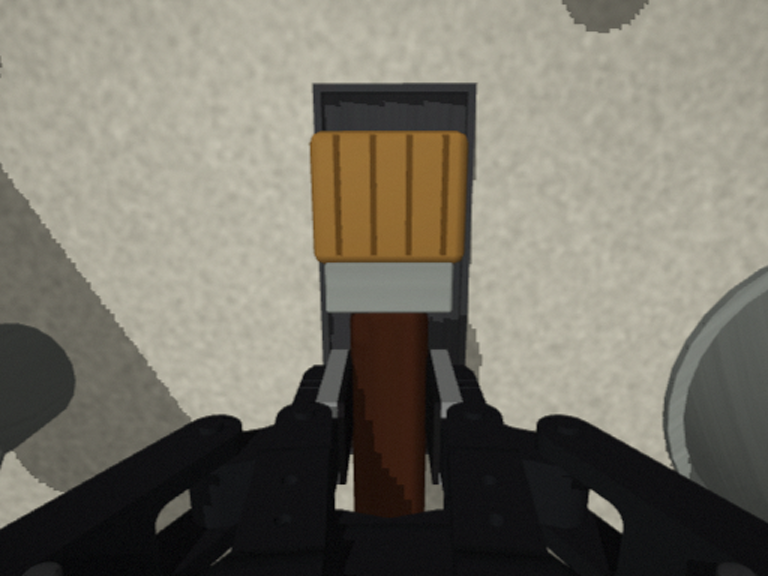

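The brush is parallel to the tray and above it. The tray end spans columns 313-476, so I shift about 2.5 mm and lower.

Emit:
arm_command(series="0.1 0.025 0 0 0 0 -1;0.3 0 0 0 0 0 -1;0.3 0 0 0 0 0 -1;0.2 0 0 0 0 0 -1;0.1 0 0 0 0 0 -1;0.04 0 0 0 0 0 -1;0.02 0 0 0 0 0 -1;0 0 0 0 0 0 -1;0 0 0 0 0 0 -1")

```text
clock: 28.07
position: [0.6016, -0.2584, 0.0257]
ee_rot: [0.53, 0.47, 0.528, -0.469]
contact_force: [-0.1, 0.1, 0.1]
width: 0.021
```

Emit:
arm_command(series="0.01 0 0 0 0 0 -1;0.01 0 0 0 0 0 -1;0.01 0 0 0 0 0 -1;0 0 0 0 0 0 -1;0 0 0 0 0 0 -1")

```text
clock: 28.48
position: [0.6006, -0.2581, 0.0214]
ee_rot: [0.529, 0.47, 0.529, -0.469]
contact_force: [0.6, 0.5, 0.2]
width: 0.0211
```

Emit:
arm_command(series="0.01 0 0 0 0 0 -1;0.01 0 0 0 0 0 -1;0.01 0 0 0 0 0 -1;0.01 0 0 0 0 0 -1;0.01 0 0 0 0 0 -1;0 0 0 0 0 0 -1;0 0 0 0 0 0 -1")

```text
clock: 29.07
position: [0.6005, -0.258, 0.0161]
ee_rot: [0.529, 0.469, 0.529, -0.469]
contact_force: [0.9, -0.4, -0.7]
width: 0.021
```

Emit:
arm_command(series="0.01 0 0 0 0 0 -1;0 0 0 0 0 0 -1;0 0 0 0 0 0 -1")

```text
clock: 29.32
position: [0.6007, -0.2582, 0.0154]
ee_rot: [0.529, 0.47, 0.529, -0.469]
contact_force: [-0.0, -1.0, -0.7]
width: 0.0206
```

Emit:
arm_command(series="0.01 0 0 0 0 0 -1;0 0 0 0 0 0 -1;0 0 0 0 0 0 -1")

```text
clock: 29.57
position: [0.6008, -0.2582, 0.0153]
ee_rot: [0.529, 0.47, 0.529, -0.469]
contact_force: [-0.9, 1.3, 6.4]
width: 0.0209
```

Contact at 6 N. I release gently, lift clear, and swing aside for a final look.

Emit:
arm_command(series="0 0 0 0 0 0 -0.4;0 0 0 0 0 0 -0.2;0 0 0 0 0 0 -0.2;0 0 0 0 0 0 -0.2;0 0 0 0 0 0 -0.2;-0.1 0 0 0 0 0 -0.2;-0.2 0 0 0 0 0 -0.2;-0.3 0 0 0 0 0 0;-0.4 0 0 0 0 0 0;-0.4 0 0 0 0 0 0;-0.4 0 0 0 0 0 0;-0.2 0 0 0 0 0 0")

```text
clock: 30.57
position: [0.6024, -0.2591, 0.2211]
ee_rot: [0.532, 0.47, 0.526, -0.469]
contact_force: [0.3, -0.5, -0.6]
width: 0.043
```

Emit:
arm_command(series="0 -0.35 0 0 0 0 0;0 -0.35 0 0 0 0 0;0 -0.35 0 0 0 0 0;0 -0.35 0 0 0 0 0;0 -0.35 0 0 0 0 0;0 -0.35 0 0 0 0 0;0 -0.35 0 0 0 0 0;0 0 0 0 0 0 0;0 0 0 0 0 0 0")

```text
clock: 31.32
position: [0.356, -0.2872, 0.2153]
ee_rot: [0.529, 0.47, 0.528, -0.47]
contact_force: [0.3, -0.2, -0.1]
width: 0.0426
```

```bash
python3 - <<'E'
from h import *
print(manip.get_state()["clock"],manip.get_state()["contact_force"])
a=get_image("top");b=get_image("scene")
save("pics/f_top.png",a[70:310,80:470],2); save("pics/f_scene.png",b,1.5)
E
```

```text
31.3167 [ 0.32549985 -0.20119753 -0.14677597]
```

View pics/f_top.png

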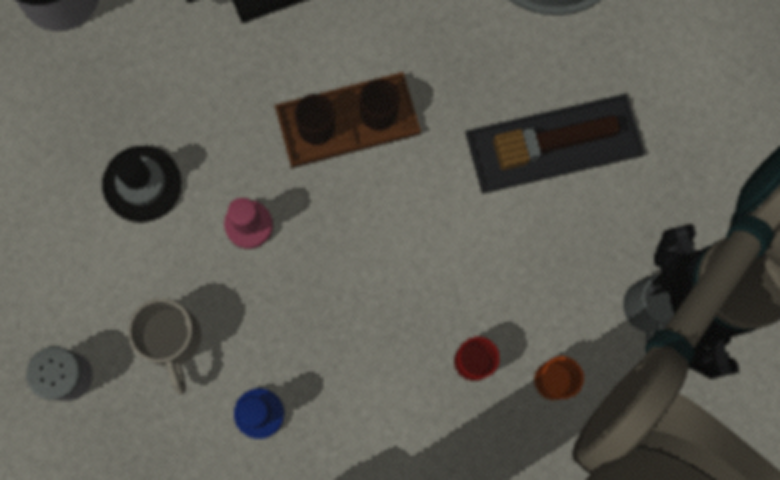

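View pics/f_scene.png

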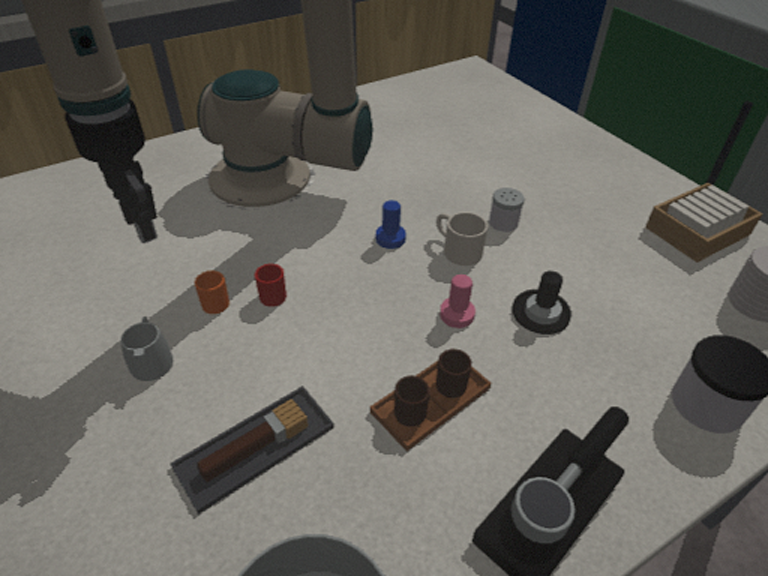

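The final views show the cups upright at scene (411,400) and (453,373), one per bay. The tamper stands in the rest at (547,300) and the brush lies in its tray at (255,440). The jug, mug, shaker and look-alikes are where they began.

```bash
python3 -c "
from rig import ticket; print(ticket.sign_off())"
```

```text
the job is handed in; nothing more can be done
None
```

The counter is tidied and handed in at about 31 s of robot time, well under the 117 s limit. I placed the two brown cups first, one in each bay, then the tamper in the rubber rest, then the brush in the steel tray. Each was lowered until the wrist force showed light contact, about 3–6 N, before release.

The last top and scene views show:
- **Cups:** both upright, one per bay.
- **Tamper:** standing on its base in the rest.
- **Brush:** flat and within the tray walls.
- **Left alone:** the jug, mug, shaker and the coloured look-alikes stand where they began. In the top view the arm partly hid the jug, but the scene view shows it unmoved.

The fixed cameras and the wrist camera disagreed by 2–4 mm on most positions. The two-view heights of the trays and rest came out 1–3 mm below the table, short of their 10–14 mm rims. I corrected sideways from close wrist views and set the heights by contact force. No check failed.

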